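Free the catch of a desiccator cabinet and open its door

ROBOT

A 6-joint arm with a two-finger parallel gripper is mounted at the origin on a cart in front of the work surface, level with it; the furniture and walls round the work are solid. World frame = base frame: x ahead of the robot, y to its left, z up, the work surface at z = 0. Lengths are in m, angles in rad, forces in N, time in s.
With the tool pointing down it reaches from about 0.375 to 0.975 m from the base axis. Payload 3.8 kg.
Tool frame: the origin (TCP) lies midway between the tips of the shut fingers; the grasp point (between the pads) lies 19 mm behind it; z points along the fingers, y is the line along which they close (so a half turn about z gives the same grasp; the last joint's range is limited). The gripper opens to 85 mm and grips with 20 to 120 N. Pads are 22 mm wide; open, the fingers measure 114 mm over their backs; the gripper's body (76 mm by 85 mm) begins 54 mm behind the grasp point. The pads swing forward as they close: fully open they stand 13 mm farther back than shut.
Start: joints at [1.212, 0.264, 1.604, -0, 1.274, -0.037], TCP at [0.213, 0.64, 0.231] pointing down, gripper open.
Joint ranges: [-2.63, 2.63], [-0.94, 2.18], [0.31, 2.57], [-1.31, 4.45], [0, 2.66], [-2.55, 2.55]. Speed limits (rad/s): [2.57, 2.57, 3.14, 3.14, 3.14, 3.14].

INTERFACE

Orientations are given as a rotation vector (axis times angle).
In Python, from workcell import status, read_camera, workorder, masks_of gives the robot as it stands.
- The arm moves only by the tool drive_tool, never from a script. Its argument "rows" is a list of rows, each a list of 7 numbers: the turn, a rotation vector about the tool's x, y, z in degrees, then the shift along the tool's x, y, z in m, then the opening, from 0 (shut) to 1 (fully open). In form: [[ax, ay, az, tx, ty, tz, claw], ...]. A call has 1 to 8 rows; each row shifts and turns the commanded pose from where the row before left it, along the tool's axes as they then stand; what a row does not reach is not made up. A row lasts 1/12 s, in which the tool goes at most 41.7 mm and 7.16 degrees, less where a joint would pass 70% of its speed; a pose out of reach is approached as far as the arm can. A call is refused whole if a number of a shift passes 0.0417 or a number of a turn 7.16, either way. A call with a gripper value outside its range is refused whole. The fingers move at their own pace and stop on an object; "force" is the grip in N (left out, the last holds). Time passes only in rows, so rows that do not move let the fingers close. It gives the time, the measured TCP pose, the force, the opening and the grip force at its end, in the units of the state.
- status.read_state(): the state, without advancing time (a new reading comes with each control period).
- read_camera(name): name is "side" or "top" or "wrist"; returns a dict with "color" (480x640x3 uint8, red, green, blue), "intrinsics" (3x3 intrinsics, pixels), "world_from_camera" (4x4, takes a point from camera to world coordinates); the wrist camera has in their place "mount" (4x4, takes a point from camera to tool coordinates, whose origin is the TCP and whose axes are the flange's). Camera axes: x right, y up, looking along -z (the intrinsics and any distortion apply to the point x, -y, -z); pixel columns grow to the right and rows downward; lengths in m; the calibration is good to about 2 mm. A picture is of the moment at which its call begins: read the wrist's pose just before it. There is no depth.
- workorder.finish_job(): hands the job in; it is judged then, once.
Trained networks look in a picture, given as the dict that the camera call returned (one of the last four; its "shot" number tells which), for a name from the list of things; names that differ only in an ending like _2 or _b are one class to them, and where a whole thing is asked for, a point or a joint stands for the part that bears it (a point fixed in the world has none). Each returns a list of dicts, best first, with "score" (0 to 1); they miss things now and then, are a little off and sometimes report something else, mostly with a low value. They report only what shows in the picture. A call takes as long as a camera call.
- masks_of(picture, name): "mask" (480x640 bool, what is visible of it) and "bbox" ([left, top, right, bottom] in pixels, round what is visible of it).
The state is a dict: "time": time; "q": joint angles; "joint_vel": joint speeds; "joint_torque": joint torques, N m; "tool_pos": TCP position; "tcp_rot": TCP orientation; "wrist_force": force on the tool from outside, world axes, zero at the start; "torque": the same for the moment, N m; "width": opening from 0.0 (shut) to 1.0 (fully open); "grip_force": force on a finger pad.
Only numpy, scipy, OpenCV 4.12 (cv2) and the standard library are available. Lean on these libraries where they do the work, as an engineer would, in place of code of your own. Each camera call takes 0.05 s, during which the arm holds its last target. There are 200 camera calls.

TASK

Open the small grey desiccator cabinet wide, so that the tins inside can be fetched. Draw its door towards you by the handle until the safety hook inside catches it, then reach down through the gap over the door's inner side and press the sprung hook down until it slips free while you draw the door past the catch, and swing the door wide open. Be gentle with the plastic hook: do not yank the door against it and do not ram it down on its stop.

Things in the scene. Friction and masses are not known exactly. Their poses are not given: they have to be found in the camera images.
- cabinet: Fixed grey sheet-steel bench cabinet, 190 deep (x) x 210 wide (y) x 230 high mm, windowed door on its front. Origin on the desk under its centre; x points to its back, the front is at x = -95 mm, y to the left as the robot sees it. The flat roof is 230 mm over the desk; its front edge is folded down into a flange 8 mm thick, 30 mm deep, with a 20 mm notch for the stud; the hook catches behind it.
- door_hinge (a point): Point on the door's vertical hinge axis, at roof height on the cabinet's left front edge, in line with the front face and the door's inner face; it does not move. The door is 205 mm wide, 18 thick, from 20 to 230 mm over the desk, its top level with the roof.
- door (a joint): Door angle in rad: 0 shut, growing to 1.75 as the free right edge swings towards the robot; door yaw = cabinet yaw minus this. Starts at 0 to 0.04; light friction, stays where left. The hook stops it at about 0.22; then the gap between the door's inner face and the cabinet front is about 36 mm at the stud, open at the top, narrower towards the hinge.
- handle (a point): Middle of the door handle's straight bar: steel, round, 10 mm thick, 74 mm long, level along the door, bent back to the door at both ends; 30 mm below the door's top, 148 mm from the hinge, 42 mm in front of the door's outer face (37 mm free behind the bar, open from above).
- stud_foot (a point): Top of the hook's white bar under its push stud: 17 mm behind the door's inner face, 165 mm from the hinge, 38 mm below the roof at rest; swings with the door, sinks with the hook. The stud's black rubber head, 14 mm across, stands over it, screwed to a height that differs each time and is not measured: its top is 8 to 30 mm above this point. Find it by touch.
- latch: Latch inside the door: a steel leaf spring 105 mm long along the door, fixed at its hinge end (origin there; axes as the door's), with a white plastic hook bar at its free end, 16 mm wide, reaching 68 mm into the cabinet. Pressed at the stud it starts to sink at 2.6 N, then 0.9 N per mm; a hard stop comes at 9.2 mm (11 N). Over 20 N on it, pressed or pulled, damages it.
- barb (a point): Top of the hook's upward T-shaped barb, 44 mm wide, 8 mm thick, 50 mm behind the door's inner face. At rest it stands 6.5 mm above the flange's lower edge, so the hook is free once pressed over 6.5 mm (about 8.5 N). Held down, the door must be drawn about 12 mm (0.08 rad) past the catch before the hook may spring up again.

How it is judged:
By the outcome, as a careful person would: the job done as asked, in the order asked, and still so for the second after the job is handed in, with the robot touching nothing.
It also fails if it takes over 53 s, if anything falls off the work surface, if the arm or the gripper's body presses on something with over 40 N, if the wrist force passes 120 N, or if a joint passes its speed limit or range.

## Working session

There is one attempt and no reset: what is moved stays moved. The work goes in short steps, Python scripts to look and compute and a tool call to move; the robot and the scene stay as the last step left them, time stands still between calls to the robot, and variables do not carry over. Pictures are saved under pics/ and viewed, at most 10 in all, crops included, and the job is handed in when it is done.

Besides the shell and the picture viewer there is one more tool, called after "Request:" as name(argument=value, ...) on one line, values as JSON. drive_tool: Moves the arm, as the interface text tells. Its arguments: {"type":"object","properties":{"rows":{"type":"array"},"force":{"type":"number"}},"required":["rows"]}

```bash
mkdir -p pics; ls
python3 - <<'E'
from workcell import status, read_camera, workorder, masks_of
import cv2, numpy as np
s=status.read_state(); print({k:np.round(v,3).tolist() for k,v in s.items()})
ims=[]
for n in ["side","top"]:
    p=read_camera(n); cv2.imwrite(f"pics/{n}0.png",p["color"][:,:,::-1])
    print(n,p["intrinsics"].round(1).tolist(),p["world_from_camera"].round(4).tolist(),[k for k in p])
    for t in ["cabinet","door","handle","latch","stud_foot"]:
        for m in masks_of(p,t)[:2]:
            ys,xs=np.nonzero(m["mask"]); print(t,round(m["score"],2),np.round(m["bbox"]).tolist(),xs.mean().round(1),ys.mean().round(1),len(xs))
E
```

```text
pics
{'time': 0.0, 'q': [1.212, 0.265, 1.605, 0.0, 1.274, -0.037], 'joint_vel': [0.0, 0.001, -0.0, 0.0, -0.0, -0.001], 'joint_torque': [-0.002, -51.51, -36.731, -0.0, 0.013, 0.0], 'tool_pos': [0.213, 0.64, 0.23], 'tcp_rot': [-0.503, -3.101, 0.004], 'wrist_force': [-0.527, -0.414, 0.624], 'torque': [-0.011, -0.034, 0.03], 'grip_force': 0.0, 'width': 1.002}
side [[526.8, 0.0, 327.8], [0.0, 526.8, 244.4], [0.0, 0.0, 1.0]] [[-1.0, 0.0083, 0.0021, 0.5925], [-0.0031, -0.5798, 0.8148, 1.0653], [0.008, 0.8147, 0.5798, 0.6614], [0.0, 0.0, 0.0, 1.0]] ['color', 'intrinsics', 'world_from_camera', 'shot']
cabinet 0.61 [208.0, 175.0, 378.0, 351.0] 287.7 262.9 23253
cabinet 0.44 [337.0, 180.0, 380.0, 348.0] 349.6 250.8 2548
door 0.57 [337.0, 178.0, 382.0, 348.0] 349.5 252.1 2586
handle 0.72 [339.0, 176.0, 378.0, 345.0] 349.5 250.8 2436
top [[582.5, 0.0, 317.1], [0.0, 582.5, 245.0], [0.0, 0.0, 1.0]] [[-0.1265, 0.9624, -0.2403, 0.365], [-0.992, -0.1229, 0.0301, 0.3779], [-0.0006, 0.2422, 0.9702, 0.9708], [0.0, 0.0, 0.0, 1.0]] ['color', 'intrinsics', 'world_from_camera', 'shot']
cabinet 0.94 [224.0, 90.0, 397.0, 280.0] 314.7 191.3 25337
door 0.74 [239.0, 221.0, 398.0, 281.0] 322.7 251.9 6687
handle 0.19 [225.0, 91.0, 397.0, 281.0] 314.6 191.2 25296
```

Run:
```python
import cv2
a=cv2.imread("pics/top0.png")[70:300,200:420];b=cv2.imread("pics/side0.png")[150:370,190:400]
cv2.imwrite("pics/t.png",cv2.resize(a,None,fx=2.6,fy=2.6,interpolation=2));cv2.imwrite("pics/s.png",cv2.resize(b,None,fx=2.6,fy=2.6,interpolation=2))
```

```text
(no output)
```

View pics/t.png

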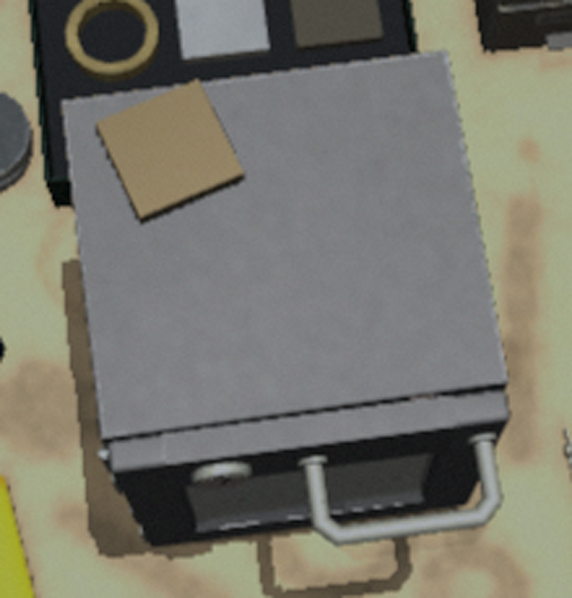

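View pics/s.png

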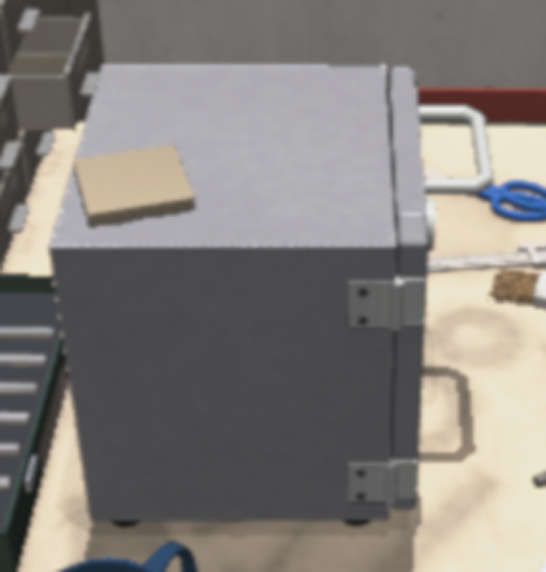

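The top view shows the roof with corners near crop (63,100), (447,52), (505,385) and (103,438), and the handle bar's middle near (410,525). In the side view the same corners are at (52,247), (100,65), (385,65) and (395,247), and the bar's middle is near (485,150). I'll fit the pose to these.

```bash
cat > h.py <<'E'
import numpy as np
from scipy.optimize import least_squares
from scipy.spatial.transform import Rotation as R
K={'s':np.array([[526.8,0,327.8],[0,526.8,244.4],[0,0,1]]),'t':np.array([[582.5,0,317.1],[0,582.5,245],[0,0,1]])}
W={'s':np.array([[-1.0,0.0083,0.0021,0.5925],[-0.0031,-0.5798,0.8148,1.0653],[0.008,0.8147,0.5798,0.6614],[0,0,0,1]]),
't':np.array([[-0.1265,0.9624,-0.2403,0.365],[-0.992,-0.1229,0.0301,0.3779],[-0.0006,0.2422,0.9702,0.9708],[0,0,0,1]])}
def proj(c,P):
    p=(np.linalg.inv(W[c])@np.c_[np.atleast_2d(P),np.ones(len(np.atleast_2d(P)))].T)[:3]
    q=K[c]@np.array([p[0],-p[1],-p[2]]); return (q[:2]/q[2]).T
def rz(a): return np.array([[np.cos(a),-np.sin(a)],[np.sin(a),np.cos(a)]])
def cab(p,x,y): return rz(p[2])@[x,y]+p[:2]
def hinge(p): return cab(p,-.095,.105)
def door(p,a,u,v):
    "u: distance from hinge along the door, v: in front of the inner face (towards robot)"
    return hinge(p)+rz(p[2]-a)@[-v,-u]
E
python3 - <<'E'
from h import *
t=lambda x,y:np.array([x/2.6+200,y/2.6+70]); s=lambda x,y:np.array([x/2.6+190,y/2.6+150])
def pts(x):
    p=x[:3];a=x[3];z=x[4]
    c=[(*cab(p,.095,.105),z),(*cab(p,.095,-.105),z),(*cab(p,-.095,-.105),z),(*cab(p,-.095,.105),z),(*door(p,a,0.,.018),z),(*door(p,a,.205,.018),z)]
    return np.array(c),np.array([[*door(p,a,.148,x[6]),x[5]]])
T=[t(63,100),t(447,52),t(505,385),t(103,438),t(113,470),t(508,415),t(411,522)]
S=[s(52,247),s(100,65),s(385,65),s(393,247),s(425,247),s(413,68),s(484,150)]
def f(x):
    c,h=pts(x);P=np.r_[c,h]
    return np.r_[(proj('t',P)-T).ravel(),(proj('s',P)-S).ravel()]
r=least_squares(f,[.55,.4,0,.02,.23,.2,.06],loss='soft_l1')
print(r.x.round(4));print(f(r.x).reshape(-1,2).round(1))
x=r.x;print('handle',pts(x)[1],'hinge',hinge(x))
E
```

```text
[ 0.6675  0.3515  0.0156 -0.0032  0.2263  0.1985  0.0617]
[[ 0.6  0.1]
 [ 1.  -0.7]
 [ 2.2 -1.1]
 [ 0.2  0.2]
 [-2.1  1. ]
 [-0.3  0.3]
 [-1.5  1.4]
 [-2.1  0.1]
 [ 0.3  0.1]
 [-0.3  0.2]
 [ 0.7 -0. ]
 [ 1.  -0.1]
 [-1.1  0.4]
 [-1.4 -0.4]]
handle [[0.51205558 0.30583278 0.19847977]] hinge [0.57091833 0.45496403]
```

```bash
cat >> h.py <<'E'
P=np.array([.6675,.3515,.0156])
def plan(pts,claw,cur=None):
    "pts: list of (x,y,z,yaw of tool y,nrows); prints rows"
    from workcell import status
    s=status.read_state(); p=np.array(s['tool_pos']) ; r=R.from_rotvec(s['tcp_rot'])
    rows=[]
    for x,y,z,w,n in pts:
        ty=np.array([np.cos(w),np.sin(w),0]); tz=np.array([0,0,-1.]); tx=np.cross(ty,tz)
        rt=R.from_matrix(np.c_[tx,ty,tz]); d=(np.array([x,y,z])-p)/n; dr=(r.inv()*rt).as_rotvec()/n
        for i in range(n):
            rows.append([*np.degrees(dr).round(2),*r.inv().apply(d).round(4),claw]); r=r*R.from_rotvec(dr)
            p=p+d
    for i in range(0,len(rows),8): print(str([[float(v) for v in q] for q in rows[i:i+8]]).replace(' ',''))
E
python3 - <<'E'
from h import *
plan([(.25,.60,.30,1.248,2),(.512,.306,.30,.0156,14)],.35)
E
```

```text
[[0.0,0.0,0.03,-0.0237,-0.0134,-0.0343,0.35],[0.0,0.0,0.03,-0.0237,-0.0134,-0.0343,0.35],[0.0,0.0,5.04,-0.0244,-0.014,0.0,0.35],[0.0,0.0,5.04,-0.0255,-0.0118,0.0,0.35],[0.0,0.0,5.04,-0.0265,-0.0095,0.0,0.35],[0.0,0.0,5.04,-0.0272,-0.0071,0.0,0.35],[0.0,0.0,5.04,-0.0277,-0.0047,0.0,0.35],[0.0,0.0,5.04,-0.028,-0.0022,0.0,0.35]]
[[0.0,0.0,5.04,-0.0281,0.0002,0.0,0.35],[0.0,0.0,5.04,-0.028,0.0027,0.0,0.35],[0.0,0.0,5.04,-0.0277,0.0052,0.0,0.35],[0.0,0.0,5.04,-0.0271,0.0076,0.0,0.35],[0.0,0.0,5.04,-0.0263,0.0099,0.0,0.35],[0.0,0.0,5.04,-0.0254,0.0122,0.0,0.35],[0.0,0.0,5.04,-0.0242,0.0144,0.0,0.35],[0.0,0.0,5.04,-0.0228,0.0164,0.0,0.35]]
```

Request:
drive_tool(rows=[[0, 0, 0, -0.024, -0.013, -0.034, 0.35], [0, 0, 0, -0.024, -0.013, -0.034, 0.35], [0, 0, 5, -0.024, -0.014, 0, 0.35], [0, 0, 5, -0.0255, -0.012, 0, 0.35], [0, 0, 5, -0.0265, -0.0095, 0, 0.35], [0, 0, 5, -0.027, -0.007, 0, 0.35], [0, 0, 5, -0.0275, -0.0045, 0, 0.35], [0, 0, 5, -0.028, -0.002, 0, 0.35]], force=30)

```text
time: 1.27
tool_pos: [0.3619, 0.4762, 0.2965]
tcp_rot: [1.295, 2.862, 0.001]
wrist_force: [0.6, 1.1, 0.1]
width: 0.349
grip_force: 0.0
```

Request:
drive_tool(rows=[[0, 0, 5, -0.028, 0, 0, 0.35], [0, 0, 5, -0.028, 0.003, 0, 0.35], [0, 0, 5, -0.028, 0.005, 0, 0.35], [0, 0, 5, -0.027, 0.0075, 0, 0.35], [0, 0, 5, -0.0265, 0.01, 0, 0.35], [0, 0, 5, -0.0255, 0.012, 0, 0.35], [0, 0, 5, -0.024, 0.0145, 0, 0.35], [0, 0, 5, -0.023, 0.0165, 0, 0.35]])

```text
time: 1.93
tool_pos: [0.5133, 0.3089, 0.2965]
tcp_rot: [2.196, 2.247, 0.001]
wrist_force: [0.2, -0.3, -0.3]
width: 0.35
grip_force: 0.0
```

Run:
```python
from h import *
from workcell import status, read_camera, masks_of
import cv2
s=status.read_state(); print({k:np.round(s[k],4).tolist() for k in ['time','tool_pos','tcp_rot','wrist_force','width','q']})
p=read_camera("wrist"); cv2.imwrite("pics/w1.png",p["color"][:,:,::-1]); print(p["intrinsics"].round(1).tolist(),p["mount"].round(4).tolist())
# overlay model
T=np.eye(4);T[:3,:3]=R.from_rotvec(s['tcp_rot']).as_matrix();T[:3,3]=s['tool_pos'];W['w']=T@p["mount"];K['w']=p["intrinsics"]
x=[(*door(P,0,.148-.037,.06),.2),(*door(P,0,.148+.037,.06),.2),(*door(P,0,0,0),.23),(*door(P,0,.205,.0),.23),(*door(P,0,.205,.018),.23),(*door(P,0,0,.018),.23)]
im=p["color"][:,:,::-1].copy()
for q in proj('w',x): print(q.round()); cv2.circle(im,tuple(int(v) for v in q),4,(0,0,255),1)
cv2.imwrite("pics/w1o.png",im)
plan([(.512,.306,.30,.0156,1)],.35)
```

```text
{'time': 1.9333, 'tool_pos': [0.5133, 0.3089, 0.2965], 'tcp_rot': [2.1957, 2.2467, 0.0008], 'wrist_force': [0.1691, -0.3087, -0.3177], 'width': 0.3495, 'q': [0.5001, 0.087, 1.6906, 0.0, 1.3635, 0.4771]}
[[426.2, 0.0, 319.5], [0.0, 426.2, 244.3], [0.0, 0.0, 1.0]] [[0.0001, 0.9524, 0.3047, 0.078], [1.0, -0.0005, 0.0011, 0.0001], [0.0012, 0.3047, -0.9524, -0.1422], [0.0, 0.0, 0.0, 1.0]]
[320. 189.]
[319. 308.]
[465. -60.]
[425. 365.]
[393. 364.]
[422. -60.]
[[0.19,0.19,0.04,0.001,-0.0046,-0.0036,0.35]]
```

View pics/w1o.png

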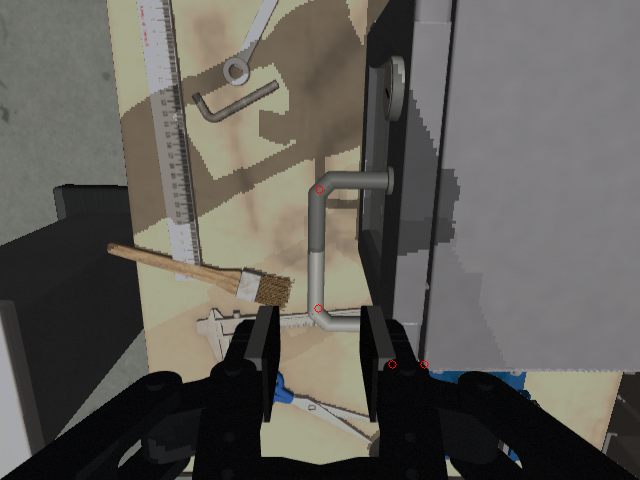

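The projected model (red circles) falls on the bar's ends, (320,189) and (319,308), and on the cabinet's front-right corner near (425,365), to within 2 to 3 mm. I'll go down on the handle.

```bash
sed -i 's/^P=.*/P=np.array([.6665,.3495,.0156])/' h.py
python3 - <<'E'
from h import *
plan([(.5105,.304,.178,.0156,7)],.35)
E
```

```text
[[0.03,0.03,0.01,-0.0001,-0.0009,0.0169,0.35],[0.03,0.03,0.01,-0.0001,-0.0009,0.0169,0.35],[0.03,0.03,0.01,-0.0001,-0.0009,0.0169,0.35],[0.03,0.03,0.01,-0.0001,-0.0009,0.0169,0.35],[0.03,0.03,0.01,-0.0001,-0.0009,0.0169,0.35],[0.03,0.03,0.01,-0.0001,-0.0009,0.0169,0.35],[0.03,0.03,0.01,-0.0001,-0.0009,0.0169,0.35]]
```

Request:
drive_tool(rows=[[0, 0, 0, 0, -0.002, 0.017, 0.35], [0, 0, 0, 0, -0.002, 0.017, 0.35], [0, 0, 0, 0, -0.002, 0.017, 0.35], [0, 0, 0, -0.001, 0, 0.017, 0.35], [0, 0, 0, 0, 0, 0.017, 0.35], [0, 0, 0, 0, 0, 0.017, 0.35], [0, 0, 0, 0, 0, 0.016, 0.35], [0, 0, 0, 0, 0, 0, 0.35]])

```text
time: 2.65
tool_pos: [0.5038, 0.3079, 0.1746]
tcp_rot: [-2.189, -2.25, 0.01]
wrist_force: [-0.4, 0.0, -0.2]
width: 0.352
grip_force: 0.0
```

Request:
drive_tool(rows=[[0, 0, 0, 0, 0, 0, 0], [0, 0, 0, 0, 0, 0, 0], [0, 0, 0, 0, 0, 0, 0], [0, 0, 0, 0, 0, 0, 0], [0, 0, 0, 0, 0, 0, 0]], force=25)

```text
time: 3.07
tool_pos: [0.5072, 0.3091, 0.1788]
tcp_rot: [2.191, 2.251, 0.003]
wrist_force: [2.6, 0.8, -4.7]
width: 0.105
grip_force: 24.3
```

```bash
cat >> h.py <<'E'
def arc(a0,a1,n,claw,z=None):
    "rows following the door's arc by the handle from angle a0 to a1, starting at the present pose"
    from workcell import status
    s=status.read_state(); p=np.array(s['tool_pos']); h=hinge(P); r0=p[:2]-h; r=R.from_rotvec(s['tcp_rot']); y=r.as_matrix()[:,1]; w=np.arctan2(y[1],y[0])
    return [(*(h+rz(-(a1-a0)*k/n)@r0),p[2],w-(a1-a0)*k/n,1) for k in range(1,n+1)]
E
python3 - <<'E'
from h import *
from workcell import status
s=status.read_state(); print({k:np.round(s[k],4).tolist() for k in ['time','tool_pos','tcp_rot','wrist_force','width','grip_force']})
plan(arc(0,.2,16,0),0)
E
```

```text
{'time': 3.0667, 'tool_pos': [0.5072, 0.3091, 0.1788], 'tcp_rot': [2.1911, 2.2507, 0.0026], 'wrist_force': [2.5771, 0.7917, -4.7095], 'width': 0.105, 'grip_force': 24.304}
[[0.09,-0.05,0.72,0.0008,-0.0018,-0.0,0.0],[-0.0,-0.0,0.72,0.0008,-0.0018,0.0,0.0],[0.0,0.0,0.72,0.0008,-0.0018,-0.0,0.0],[-0.0,-0.0,0.72,0.0008,-0.0018,0.0,0.0],[0.0,-0.0,0.72,0.0008,-0.0018,-0.0,0.0],[0.0,0.0,0.72,0.0008,-0.0018,-0.0,0.0],[0.0,0.0,0.72,0.0008,-0.0018,-0.0,0.0],[-0.0,0.0,0.72,0.0008,-0.0018,0.0,0.0]]
[[0.0,-0.0,0.72,0.0008,-0.0018,-0.0,0.0],[-0.0,0.0,0.72,0.0008,-0.0018,0.0,0.0],[0.0,-0.0,0.72,0.0008,-0.0018,-0.0,0.0],[0.0,0.0,0.72,0.0008,-0.0018,-0.0,0.0],[-0.0,-0.0,0.72,0.0008,-0.0018,0.0,0.0],[0.0,0.0,0.72,0.0008,-0.0018,-0.0,0.0],[-0.0,-0.0,0.72,0.0008,-0.0018,0.0,0.0],[0.0,0.0,0.72,0.0008,-0.0018,-0.0,0.0]]
```

Request:
drive_tool(rows=[[0, 0, 0.7, 0.0008, -0.0018, 0, 0], [0, 0, 0.7, 0.0008, -0.0018, 0, 0], [0, 0, 0.7, 0.0008, -0.0018, 0, 0], [0, 0, 0.7, 0.0008, -0.0018, 0, 0], [0, 0, 0.7, 0.0008, -0.0018, 0, 0], [0, 0, 0.7, 0.0008, -0.0018, 0, 0], [0, 0, 0.7, 0.0008, -0.0018, 0, 0], [0, 0, 0.7, 0.0008, -0.0018, 0, 0]])

```text
time: 3.73
tool_pos: [0.4928, 0.3163, 0.1788]
tcp_rot: [2.3, 2.14, 0.004]
wrist_force: [5.7, 2.7, -4.9]
width: 0.111
grip_force: 25.5
```

Request:
drive_tool(rows=[[0, 0, 0.7, 0.0008, -0.0018, 0, 0], [0, 0, 0.7, 0.0008, -0.0018, 0, 0], [0, 0, 0.7, 0.0008, -0.0018, 0, 0], [0, 0, 0.7, 0.0008, -0.0018, 0, 0], [0, 0, 0, 0, 0, 0, 0]])

```text
time: 4.15
tool_pos: [0.4858, 0.3205, 0.1787]
tcp_rot: [-2.351, -2.083, -0.005]
wrist_force: [5.0, 3.6, -5.0]
width: 0.106
grip_force: 26.3
```

Request:
drive_tool(rows=[[0, 0, 0.4, 0.0004, -0.001, 0, 0], [0, 0, 0.4, 0.0004, -0.001, 0, 0], [0, 0, 0.4, 0.0004, -0.001, 0, 0], [0, 0, 0.4, 0.0004, -0.001, 0, 0], [0, 0, 0, 0, 0, 0, 0]])

```text
time: 4.57
tool_pos: [0.4824, 0.3227, 0.1788]
tcp_rot: [-2.38, -2.051, -0.006]
wrist_force: [5.7, 5.0, -6.3]
width: 0.107
grip_force: 25.8
```

Request:
drive_tool(rows=[[0, 0, 0.4, 0.0004, -0.001, 0, 0], [0, 0, 0.4, 0.0004, -0.001, 0, 0], [0, 0, 0.4, 0.0004, -0.001, 0, 0], [0, 0, 0, 0, 0, 0, 0]])

```text
time: 4.9
tool_pos: [0.4803, 0.3242, 0.1788]
tcp_rot: [2.4, 2.026, 0.007]
wrist_force: [8.2, 4.1, -7.4]
width: 0.105
grip_force: 24.9
```

Request:
drive_tool(rows=[[0, 0, 0.4, 0.0004, -0.001, 0, 0], [0, 0, 0.4, 0.0004, -0.001, 0, 0], [0, 0, 0, 0, 0, 0, 0]])

```text
time: 5.15
tool_pos: [0.4801, 0.3244, 0.1788]
tcp_rot: [2.412, 2.007, 0.01]
wrist_force: [12.6, 1.2, -8.4]
width: 0.107
grip_force: 24.2
```

Run:
```python
from h import *
from workcell import status
s=status.read_state(); print({k:np.round(s[k],4).tolist() for k in ['time','tool_pos','tcp_rot','wrist_force','torque']})
h=hinge(P)
f=lambda p:np.arctan2(*(np.array(p[:2])-h)[::-1])
print(f([.5072,.3091])-f(s['tool_pos']),np.linalg.norm(np.array([.5072,.3091])-h),np.linalg.norm(np.array(s['tool_pos'])[:2]-h),h)
```

```text
{'time': 5.15, 'tool_pos': [0.4801, 0.3244, 0.1788], 'tcp_rot': [2.4115, 2.0072, 0.0096], 'wrist_force': [12.6247, 1.2416, -8.4301], 'torque': [0.2266, -1.918, -0.2503]}
0.19877913206807318 0.15696086813333274 0.15689305026889136 [0.56987363 0.45300528]
```

The door has stopped moving while the pull rises, so the hook has caught. I'll ease the pull, release the handle, and lift.

Request:
drive_tool(rows=[[0, 0, 0, -0.0003, 0.001, 0, 0], [0, 0, 0, 0, 0, 0, 0.35], [0, 0, 0, 0, 0, 0, 0.35], [0, 0, 0, 0, 0, 0, 0.35], [0, 0, 0, 0, 0, 0, 0.35]])

```text
time: 5.57
tool_pos: [0.4773, 0.3236, 0.1786]
tcp_rot: [-2.414, -2.01, 0.001]
wrist_force: [-0.8, -0.1, 0.6]
width: 0.345
grip_force: 0.0
```

Request:
drive_tool(rows=[[0, 0, 0, 0, 0, -0.02, 0.35], [0, 0, 0, 0, 0, -0.02, 0.35], [0, 0, 0, 0, 0, -0.02, 0.35], [0, 0, 0, 0, 0, -0.02, 0.35], [0, 0, 0, 0, 0, -0.02, 0], [0, 0, 0, 0, 0, -0.02, 0], [0, 0, 0, 0, 0, 0, 0]])

```text
time: 6.15
tool_pos: [0.4795, 0.3249, 0.3039]
tcp_rot: [2.413, 2.01, 0.013]
wrist_force: [-0.1, 1.4, 1.9]
width: -0.004
grip_force: 0.0
```

```bash
cat > look.py <<'E'
from h import *
from workcell import status, read_camera, masks_of
import cv2,sys
def look(name,a,u0=None):
    p=read_camera("wrist"); s=status.read_state(); p=read_camera("wrist")
    print({k:np.round(s[k],4).tolist() for k in ['time','tool_pos','tcp_rot','wrist_force','width']})
    T=np.eye(4);T[:3,:3]=R.from_rotvec(s['tcp_rot']).as_matrix();T[:3,3]=s['tool_pos'];W['w']=T@p["mount"];K['w']=p["intrinsics"]
    x=[(*cab(P,-.095,-.105),.23),(*door(P,a,.205,0),.23),(*door(P,a,.205,.018),.23),(*door(P,a,.1,0),.23),(*door(P,a,.165,-.017),.205),(*door(P,a,.148,.06),.2)]
    im=p["color"][:,:,::-1].copy(); cv2.imwrite(f"pics/{name}_raw.png",im)
    for q in proj('w',x): print(q.round().tolist(),end=' '); cv2.circle(im,tuple(int(v) for v in q),4,(0,0,255),1)
    cv2.imwrite(f"pics/{name}.png",im)
E
python3 - <<'E'
from look import *
look("w2",.22)
s=door(P,.22,.165,-.014);print(s)
E
```

```text
{'time': 6.2, 'tool_pos': [0.4789, 0.3245, 0.3016], 'tcp_rot': [2.4134, 2.0099, 0.0087], 'wrist_force': [0.8852, 0.3483, 0.5141], 'width': -0.0001}
[505.0, 364.0] [426.0, 363.0] [395.0, 362.0] [446.0, 181.0] [450.0, 282.0] [324.0, 251.0] [0.55009054 0.28859838]
```

View pics/w2.png

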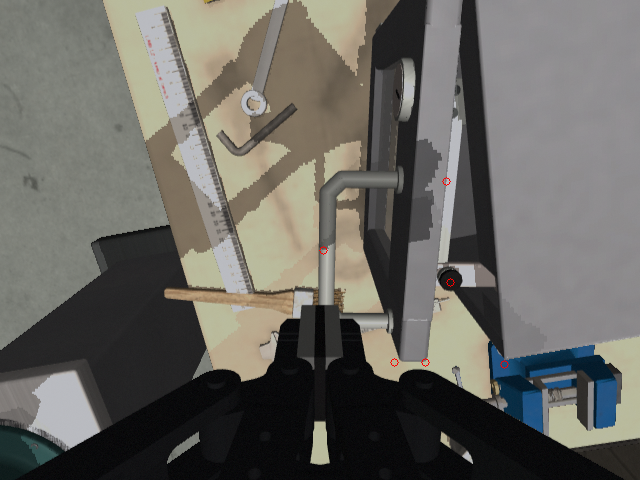

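The black stud head shows at about (450,278). The door's inner top edge ends near (430,362), and the gap is clear. I'll turn the tool along the door and take a second view to triangulate the head.

Run:
```python
from h import *
plan([(.55,.335,.30,1.37,14)],0)
```

```text
[[0.01,0.0,-6.35,0.0017,0.0049,-0.0,0.0],[0.01,0.0,-6.35,0.0012,0.0051,-0.0,0.0],[0.01,0.0,-6.35,0.0006,0.0052,-0.0,0.0],[0.01,0.0,-6.35,0.0,0.0052,-0.0,0.0],[0.01,0.0,-6.35,-0.0006,0.0052,-0.0,0.0],[0.01,0.0,-6.35,-0.0011,0.0051,-0.0,0.0],[0.01,0.0,-6.35,-0.0017,0.0049,-0.0,0.0],[0.01,0.0,-6.35,-0.0022,0.0047,-0.0,0.0]]
[[0.01,0.0,-6.35,-0.0027,0.0044,-0.0,0.0],[0.01,0.0,-6.35,-0.0032,0.0041,-0.0,0.0],[0.01,0.0,-6.35,-0.0036,0.0037,-0.0,0.0],[0.01,0.0,-6.35,-0.004,0.0033,-0.0,0.0],[0.01,0.0,-6.35,-0.0044,0.0028,-0.0,0.0],[0.01,0.0,-6.35,-0.0046,0.0023,-0.0,0.0]]
```

Request:
drive_tool(rows=[[0, 0, -6.35, 0.0017, 0.005, 0, 0], [0, 0, -6.35, 0.001, 0.005, 0, 0], [0, 0, -6.35, 0.0006, 0.005, 0, 0], [0, 0, -6.35, 0, 0.005, 0, 0], [0, 0, -6.35, -0.0006, 0.005, 0, 0], [0, 0, -6.35, -0.001, 0.005, 0, 0], [0, 0, -6.35, -0.0017, 0.005, 0, 0], [0, 0, -6.35, -0.002, 0.0047, 0, 0]])

```text
time: 6.92
tool_pos: [0.5175, 0.3295, 0.2959]
tcp_rot: [-1.31, -2.853, 0.005]
wrist_force: [-0.3, 0.2, -0.1]
width: -0.001
grip_force: 0.0
```

Request:
drive_tool(rows=[[0, 0, -6.35, -0.0027, 0.0044, 0, 0], [0, 0, -6.35, -0.003, 0.004, 0, 0], [0, 0, -6.35, -0.0036, 0.0037, 0, 0], [0, 0, -6.35, -0.004, 0.0033, 0, 0], [0, 0, -6.35, -0.0044, 0.0028, 0, 0], [0, 0, -6.35, -0.0046, 0.0023, 0, 0], [0, 0, 0, 0, 0, 0, 0], [0, 0, 0, 0, 0, 0, 0]])

```text
time: 7.58
tool_pos: [0.548, 0.3343, 0.2963]
tcp_rot: [-0.32, -3.122, 0.003]
wrist_force: [-0.1, -0.3, 0.4]
width: 0.0
grip_force: 0.0
```

Run:
```python
from look import *
look("w3",.22)
```

```text
{'time': 7.6333, 'tool_pos': [0.548, 0.3344, 0.2967], 'tcp_rot': [-0.3202, -3.1229, 0.0024], 'wrist_force': [-0.3584, -0.8725, -0.3604], 'width': -0.0048}
[167.0, 338.0] [158.0, 260.0] [154.0, 227.0] [359.0, 260.0] [244.0, 273.0] [270.0, 138.0]
```

View pics/w3.png

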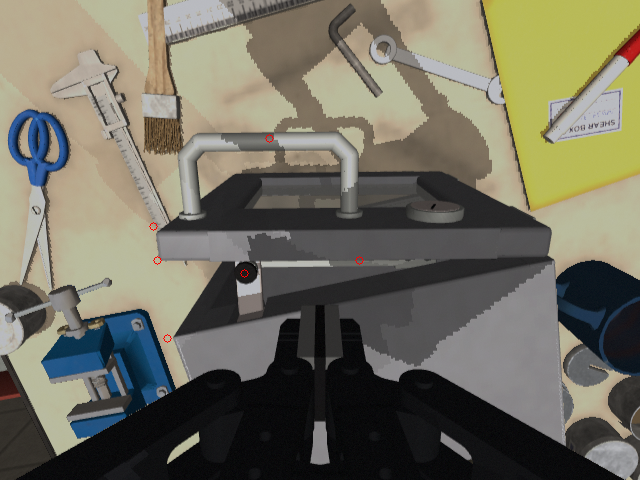

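The stud head is at (245,272), and the model puts it at (244,273). The door's inner edge matches too. I'll triangulate the head and plan the descent.

Run:
```python
from h import *
M=np.array([[0.0001,0.9524,0.3047,0.078],[1,-0.0005,0.0011,0.0001],[0.0012,0.3047,-0.9524,-0.1422],[0,0,0,1]])
Kw=np.array([[426.2,0,319.5],[0,426.2,244.3],[0,0,1]])
V=[([.4789,.3245,.3016],[2.4134,2.0099,.0087],(450,278)),([.548,.3344,.2967],[-.3202,-3.1229,.0024],(245,272))]
O=[];D=[]
for t,r,u in V:
    T=np.eye(4);T[:3,:3]=R.from_rotvec(r).as_matrix();T[:3,3]=t;C=T@M
    d=np.linalg.inv(Kw)@[*u,1];d=C[:3,:3]@[d[0],-d[1],-d[2]];O.append(C[:3,3]);D.append(d/np.linalg.norm(d))
A=sum(np.eye(3)-np.outer(d,d) for d in D);b=sum((np.eye(3)-np.outer(d,d))@o for o,d in zip(O,D));X=np.linalg.solve(A,b)
print(X,[np.linalg.norm(np.cross(X-o,d)) for o,d in zip(O,D)])
for a in(.2,.22): print(a,door(P,a,.165,-.017),door(P,a,.165,-.014))
plan([(.5515,.288,.245,1.37,4)],0)
```

```text
[0.55658525 0.28513436 0.19243291] [np.float64(0.0002852975714359874), np.float64(0.00028529757143609143)]
0.2 [0.55633155 0.28768556] [0.55338241 0.28823563]
0.22 [0.55302809 0.28798944] [0.55009054 0.28859838]
[[-0.02,-0.02,-0.04,-0.0032,-0.0112,0.013,0.0],[-0.02,-0.02,-0.04,-0.0032,-0.0112,0.013,0.0],[-0.02,-0.02,-0.04,-0.0032,-0.0112,0.013,0.0],[-0.02,-0.02,-0.04,-0.0032,-0.0112,0.013,0.0]]
```

Request:
drive_tool(rows=[[0, 0, 0, -0.004, -0.011, 0.013, 0], [0, 0, 0, -0.004, -0.011, 0.013, 0], [0, 0, 0, -0.004, -0.0115, 0.013, 0], [0, 0, 0, -0.004, -0.0115, 0.013, 0], [0, 0, 0, 0, 0, 0.01, 0], [0, 0, 0, 0, 0, 0, 0], [0, 0, 0, 0, 0, 0, 0]])

```text
time: 8.27
tool_pos: [0.5549, 0.2875, 0.2354]
tcp_rot: [-0.317, -3.124, 0.001]
wrist_force: [0.9, 0.4, 0.3]
width: 0.003
grip_force: 0.0
```

Run:
```python
from look import *
look("w4",.21)
plan([(.5535,.287,.2,1.37,10)],0)
```

```text
{'time': 8.3167, 'tool_pos': [0.5555, 0.288, 0.2365], 'tcp_rot': [0.3162, 3.1256, 0.0007], 'wrist_force': [0.7098, 0.1886, 0.3935], 'width': 0.0005}
[220.0, 377.0] [212.0, 277.0] [208.0, 231.0] [492.0, 275.0] [319.0, 291.0] [360.0, 108.0] [[0.01,0.01,-0.0,0.0002,-0.0002,0.0037,0.0],[0.01,0.01,-0.0,0.0002,-0.0002,0.0037,0.0],[0.01,0.01,-0.0,0.0002,-0.0002,0.0037,0.0],[0.01,0.01,-0.0,0.0002,-0.0002,0.0037,0.0],[0.01,0.01,-0.0,0.0002,-0.0002,0.0037,0.0],[0.01,0.01,-0.0,0.0002,-0.0002,0.0037,0.0],[0.01,0.01,-0.0,0.0002,-0.0002,0.0037,0.0],[0.01,0.01,-0.0,0.0002,-0.0002,0.0037,0.0]]
[[0.01,0.01,-0.0,0.0002,-0.0002,0.0037,0.0],[0.01,0.01,-0.0,0.0002,-0.0002,0.0037,0.0]]
```

View pics/w4.png

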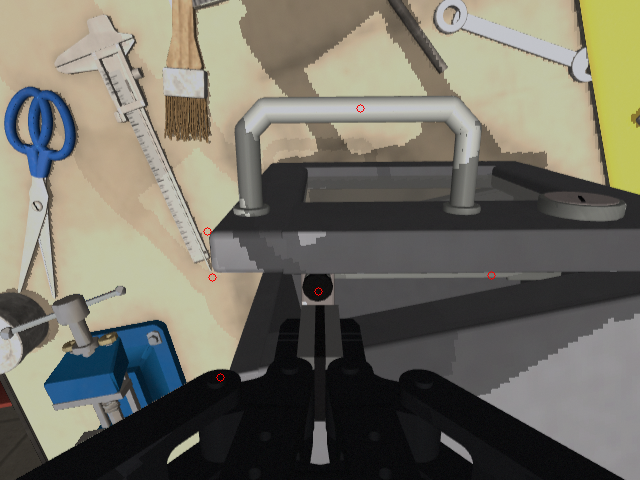

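The stud head (318,287) lies straight under the finger tips, and the door's inner edge is at row 271. I'll shift about 3 mm towards the door and feel downward.

Request:
drive_tool(rows=[[0, 0, 0, 0.0015, 0, 0.003, 0], [0, 0, 0, 0.0015, 0, 0.003, 0], [0, 0, 0, 0, 0, 0.003, 0], [0, 0, 0, 0, 0, 0.003, 0], [0, 0, 0, 0, 0, 0.002, 0], [0, 0, 0, 0, 0, 0, 0]])

```text
time: 8.87
tool_pos: [0.5521, 0.288, 0.2214]
tcp_rot: [-0.316, -3.125, 0.001]
wrist_force: [-0.0, -0.4, 0.6]
width: -0.001
grip_force: 0.0
```

Request:
drive_tool(rows=[[0, 0, 0, 0, 0, 0.002, 0], [0, 0, 0, 0, 0, 0.002, 0], [0, 0, 0, 0, 0, 0, 0]])

```text
time: 9.12
tool_pos: [0.5524, 0.288, 0.2178]
tcp_rot: [-0.316, -3.125, 0.001]
wrist_force: [0.3, -0.1, 0.1]
width: -0.001
grip_force: 0.0
```

Request:
drive_tool(rows=[[0, 0, 0, 0, 0, 0.002, 0], [0, 0, 0, 0, 0, 0.002, 0], [0, 0, 0, 0, 0, 0, 0]])

```text
time: 9.37
tool_pos: [0.5523, 0.2879, 0.2137]
tcp_rot: [-0.316, -3.125, 0.001]
wrist_force: [0.2, -0.1, -0.2]
width: 0.0
grip_force: 0.0
```

Request:
drive_tool(rows=[[0, 0, 0, 0, 0, 0.002, 0], [0, 0, 0, 0, 0, 0.001, 0], [0, 0, 0, 0, 0, 0, 0]])

```text
time: 9.62
tool_pos: [0.5524, 0.288, 0.2109]
tcp_rot: [-0.316, -3.125, 0.0]
wrist_force: [0.1, 0.9, -0.4]
width: -0.005
grip_force: 0.0
```

Request:
drive_tool(rows=[[0, 0, 0, 0, 0, 0.002, 0], [0, 0, 0, 0, 0, 0.002, 0], [0, 0, 0, 0, 0, 0, 0]])

```text
time: 9.87
tool_pos: [0.5523, 0.288, 0.2067]
tcp_rot: [-0.316, -3.125, 0.001]
wrist_force: [-0.7, 0.6, 0.6]
width: -0.002
grip_force: 0.0
```

Request:
drive_tool(rows=[[0, 0, 0, 0, 0, 0.0015, 0], [0, 0, 0, 0, 0, 0.0015, 0], [0, 0, 0, 0, 0, 0, 0]])

```text
time: 10.12
tool_pos: [0.5523, 0.288, 0.2038]
tcp_rot: [-0.316, -3.125, 0.0]
wrist_force: [0.9, -0.1, 0.7]
width: -0.003
grip_force: 0.0
```

Request:
drive_tool(rows=[[0, 0, 0, 0, 0, 0.0015, 0], [0, 0, 0, 0, 0, 0.0015, 0], [0, 0, 0, 0, 0, 0, 0]])

```text
time: 10.37
tool_pos: [0.5527, 0.2881, 0.2013]
tcp_rot: [0.316, 3.125, 0.0]
wrist_force: [0.3, -0.5, 1.4]
width: -0.004
grip_force: 1.1
```

Request:
drive_tool(rows=[[0, 0, 0, 0, 0, 0.001, 0], [0, 0, 0, 0, 0, 0.001, 0], [0, 0, 0, 0, 0, 0, 0]])

```text
time: 10.62
tool_pos: [0.5528, 0.288, 0.1997]
tcp_rot: [0.316, 3.125, 0.0]
wrist_force: [-1.1, -1.4, 3.9]
width: -0.002
grip_force: 1.9
```

Request:
drive_tool(rows=[[0, 0, 0, 0, 0, 0.001, 0], [0, 0, 0, 0, 0, 0.001, 0], [0, 0, 0, 0, 0, 0, 0]])

```text
time: 10.87
tool_pos: [0.5529, 0.2879, 0.1977]
tcp_rot: [0.316, 3.125, -0.0]
wrist_force: [-1.6, -1.0, 5.4]
width: -0.001
grip_force: 2.9
```

Request:
drive_tool(rows=[[0, 0, 0, 0, 0, 0.001, 0], [0, 0, 0, 0, 0, 0.001, 0], [0, 0, 0, 0, 0, 0, 0]])

```text
time: 11.12
tool_pos: [0.5531, 0.2878, 0.1962]
tcp_rot: [0.316, 3.124, -0.0]
wrist_force: [0.1, -2.9, 7.4]
width: 0.002
grip_force: 3.7
```

Request:
drive_tool(rows=[[0, 0, 0, 0, 0, 0.001, 0], [0, 0, 0, 0, 0, 0.001, 0], [0, 0, 0, 0, 0, 0, 0], [0, 0, 0, 0, 0, 0, 0]])

```text
time: 11.45
tool_pos: [0.5535, 0.2877, 0.1948]
tcp_rot: [0.316, 3.123, -0.0]
wrist_force: [-0.6, -3.9, 9.0]
width: -0.003
grip_force: 4.3
```

Run:
```python
from workcell import status
s=status.read_state();print(s['wrist_force'],s['tool_pos'])
```

```text
[-0.56528644 -3.89811964  9.04035802] [0.55345389 0.28766499 0.19480077]
```

Request:
drive_tool(rows=[[0, 0, 0, 0, 0, 0.001, 0], [0, 0, 0, 0, 0, 0, 0]])

```text
time: 11.62
tool_pos: [0.5536, 0.2876, 0.1939]
tcp_rot: [0.316, 3.123, -0.0]
wrist_force: [-1.6, -3.2, 9.0]
width: 0.001
grip_force: 4.7
```

Request:
drive_tool(rows=[[0, 0, 0, 0.001, 0, 0, 0], [0, 0, 0, 0.001, 0, 0, 0], [0, 0, 0, 0.001, 0, 0, 0], [0, 0, 0, 0, 0, 0, 0]])

```text
time: 11.95
tool_pos: [0.551, 0.288, 0.1943]
tcp_rot: [0.315, 3.122, -0.001]
wrist_force: [-0.8, -3.7, 9.3]
width: -0.004
grip_force: 4.6
```

Request:
drive_tool(rows=[[0, 0, 0, 0.001, 0, 0.0006, 0], [0, 0, 0, 0.001, 0, 0, 0], [0, 0, 0, 0.001, 0, 0, 0], [0, 0, 0, 0, 0, 0, 0]])

```text
time: 12.28
tool_pos: [0.548, 0.2883, 0.1937]
tcp_rot: [0.315, 3.122, -0.001]
wrist_force: [-0.2, -4.6, 9.8]
width: -0.004
grip_force: 4.9
```

Request:
drive_tool(rows=[[0, 0, 0, 0.001, 0, 0, 0], [0, 0, 0, 0.001, 0, 0, 0], [0, 0, 0, 0, 0, 0, 0]])

```text
time: 12.53
tool_pos: [0.5461, 0.2887, 0.1937]
tcp_rot: [0.315, 3.122, -0.001]
wrist_force: [-0.7, -5.1, 9.5]
width: -0.002
grip_force: 4.9
```

Request:
drive_tool(rows=[[0, 0, 0, 0.001, 0, 0, 0], [0, 0, 0, 0.001, 0, 0, 0], [0, 0, 0, 0.001, 0, 0, 0], [0, 0, 0, 0, 0, 0, 0]])

```text
time: 12.87
tool_pos: [0.5431, 0.2894, 0.1937]
tcp_rot: [0.315, 3.122, -0.001]
wrist_force: [-0.5, -6.4, 9.5]
width: -0.001
grip_force: 4.8
```

Run:
```python
from look import *
look("w5",.21)
```

```text
{'time': 12.9167, 'tool_pos': [0.5431, 0.2894, 0.1937], 'tcp_rot': [0.3155, 3.1224, -0.0011], 'wrist_force': [-0.0631, -4.8389, 10.1637], 'width': 0.0011}
[197.0, 491.0] [184.0, 374.0] [177.0, 318.0] [548.0, 372.0] [322.0, 372.0] [375.0, 150.0]
```

View pics/w5.png

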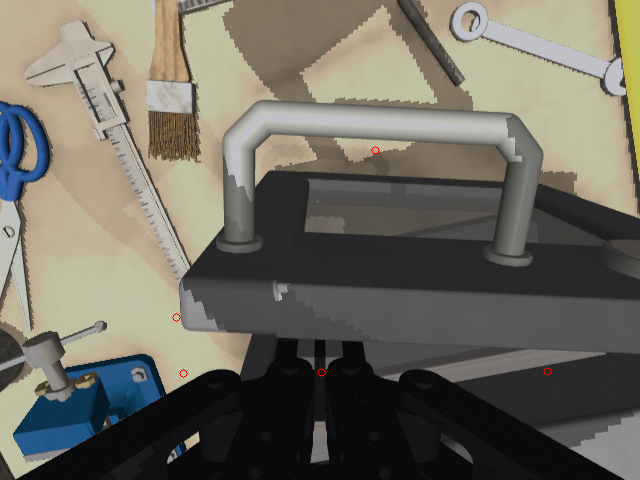

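The door's top is now tilted relative to the tool, with its inner edge near row 330 (the model at 0.21 rad puts it at 374). So the hook has slipped the catch and the door is following. I'll keep pressing and draw on.

Request:
drive_tool(rows=[[0, 0, 0.4, 0.0015, 0.0002, 0, 0], [0, 0, 0.4, 0.0015, 0.0002, 0, 0], [0, 0, 0.4, 0.0015, 0.0002, 0, 0], [0, 0, 0.4, 0.0015, 0.0002, 0, 0], [0, 0, 0, 0, 0, 0, 0]])

```text
time: 13.38
tool_pos: [0.537, 0.2909, 0.1935]
tcp_rot: [0.359, 3.118, -0.003]
wrist_force: [-1.4, -6.8, 9.2]
width: -0.0
grip_force: 5.0
```

Request:
drive_tool(rows=[[0, 0, 0.5, 0.002, 0.0002, 0, 0], [0, 0, 0.5, 0.002, 0.0002, 0, 0], [0, 0, 0.5, 0.002, 0.0002, 0, 0], [0, 0, 0.5, 0.002, 0.0002, 0, 0], [0, 0, 0, 0, 0, 0, 0]])

```text
time: 13.8
tool_pos: [0.5291, 0.2936, 0.1933]
tcp_rot: [0.414, 3.112, -0.003]
wrist_force: [-1.4, -7.0, 10.0]
width: -0.001
grip_force: 5.1
```

Request:
drive_tool(rows=[[0, 0, 0.5, 0.002, 0.0003, 0, 0], [0, 0, 0.5, 0.002, 0.0003, 0, 0], [0, 0, 0.5, 0.002, 0.0003, 0, 0], [0, 0, 0.5, 0.002, 0.0003, 0, 0], [0, 0, 0, 0, 0, 0, 0]])

```text
time: 14.22
tool_pos: [0.5215, 0.2968, 0.1932]
tcp_rot: [0.468, 3.105, -0.004]
wrist_force: [-2.0, -7.3, 10.2]
width: 0.003
grip_force: 5.2
```

Request:
drive_tool(rows=[[0, 0, 0, 0, 0, -0.003, 0], [0, 0, 0, 0, 0, -0.003, 0], [0, 0, 0, 0, 0, -0.003, 0], [0, 0, 0, 0, 0, -0.003, 0], [0, 0, 0, 0, 0, -0.002, 0], [0, 0, 0, 0, 0, 0, 0]])

```text
time: 14.72
tool_pos: [0.521, 0.2987, 0.2055]
tcp_rot: [-0.468, -3.106, -0.001]
wrist_force: [0.8, 0.6, 0.5]
width: 0.004
grip_force: 0.0
```

Run:
```python
from look import *
look("w6",.4)
plan(arc(.36,1.45,30,0),0)
```

```text
{'time': 14.7667, 'tool_pos': [0.5209, 0.2986, 0.2052], 'tcp_rot': [-0.4678, -3.106, -0.0002], 'wrist_force': [-0.4837, 0.1146, 0.2602], 'width': 0.0013}
[216.0, 523.0] [182.0, 320.0] [181.0, 265.0] [519.0, 345.0] [309.0, 337.0] [378.0, 130.0] [[-0.02,-0.04,2.08,0.0059,0.0002,0.0,0.0],[0.0,0.0,2.08,0.0059,0.0002,-0.0,0.0],[-0.0,-0.0,2.08,0.0059,0.0002,0.0,0.0],[-0.0,0.0,2.08,0.0059,0.0002,-0.0,0.0],[0.0,0.0,2.08,0.0059,0.0002,-0.0,0.0],[-0.0,0.0,2.08,0.0059,0.0002,-0.0,0.0],[-0.0,-0.0,2.08,0.0059,0.0002,0.0,0.0],[-0.0,-0.0,2.08,0.0059,0.0002,0.0,0.0]]
[[0.0,0.0,2.08,0.0059,0.0002,-0.0,0.0],[-0.0,-0.0,2.08,0.0059,0.0002,0.0,0.0],[-0.0,-0.0,2.08,0.0059,0.0002,0.0,0.0],[0.0,-0.0,2.08,0.0059,0.0002,0.0,0.0],[-0.0,-0.0,2.08,0.0059,0.0002,0.0,0.0],[-0.0,-0.0,2.08,0.0059,0.0002,0.0,0.0],[-0.0,0.0,2.08,0.0059,0.0002,-0.0,0.0],[-0.0,-0.0,2.08,0.0059,0.0002,0.0,0.0]]
[[0.0,0.0,2.08,0.0059,0.0002,-0.0,0.0],[0.0,0.0,2.08,0.0059,0.0002,-0.0,0.0],[-0.0,0.0,2.08,0.0059,0.0002,-0.0,0.0],[-0.0,-0.0,2.08,0.0059,0.0002,0.0,0.0],[-0.0,-0.0,2.08,0.0059,0.0002,0.0,0.0],[-0.0,-0.0,2.08,0.0059,0.0002,0.0,0.0],[-0.0,-0.0,2.08,0.0059,0.0002,0.0,0.0],[-0.0,-0.0,2.08,0.0059,0.0002,0.0,0.0]]
[[-0.0,-0.0,2.08,0.0059,0.0002,0.0,0.0],[-0.0,-0.0,2.08,0.0059,0.0002,0.0,0.0],[-0.0,-0.0,2.08,0.0059,0.0002,0.0,0.0],[-0.0,-0.0,2.08,0.0059,0.0002,0.0,0.0],[-0.0,-0.0,2.08,0.0059,0.0002,0.0,0.0],[-0.0,-0.0,2.08,0.0059,0.0002,0.0,0.0]]
```

View pics/w6.png

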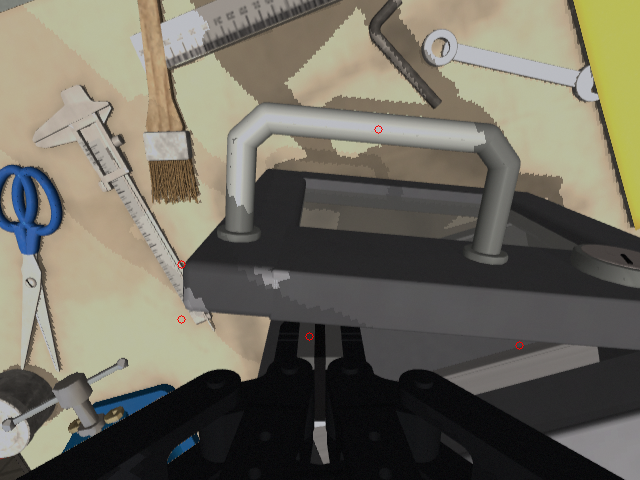

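The door stands at about 0.4 rad and the hook is free of the flange. I'll swing it wide with the finger on its inner face.

Request:
drive_tool(rows=[[0, 0, 1, 0.003, 0, 0, 0], [0, 0, 2.1, 0.006, 0, 0, 0], [0, 0, 2.1, 0.006, 0, 0, 0], [0, 0, 2.1, 0.006, 0, 0, 0], [0, 0, 2.1, 0.006, 0, 0, 0], [0, 0, 2.1, 0.006, 0, 0, 0], [0, 0, 2.1, 0.006, 0, 0, 0], [0, 0, 2.1, 0.006, 0, 0, 0]])

```text
time: 15.48
tool_pos: [0.4799, 0.3168, 0.2054]
tcp_rot: [0.892, 3.012, 0.0]
wrist_force: [0.8, -0.4, 0.6]
width: 0.001
grip_force: 0.5
```

Request:
drive_tool(rows=[[0, 0, 2.1, 0.006, 0, 0, 0], [0, 0, 2.1, 0.006, 0, 0, 0], [0, 0, 2.1, 0.006, 0, 0, 0], [0, 0, 2.1, 0.006, 0, 0, 0], [0, 0, 2.1, 0.006, 0, 0, 0], [0, 0, 2.1, 0.006, 0, 0, 0], [0, 0, 2.1, 0.006, 0, 0, 0], [0, 0, 2.1, 0.006, 0, 0, 0]])

```text
time: 16.15
tool_pos: [0.4434, 0.3476, 0.2054]
tcp_rot: [1.322, 2.849, -0.0]
wrist_force: [1.6, -0.8, -0.1]
width: -0.002
grip_force: 0.5
```

Request:
drive_tool(rows=[[0, 0, 2.1, 0.006, 0, 0, 0], [0, 0, 2.1, 0.006, 0, 0, 0], [0, 0, 2.1, 0.006, 0, 0, 0], [0, 0, 2.1, 0.006, 0, 0, 0], [0, 0, 2.1, 0.006, 0, 0, 0], [0, 0, 2.1, 0.006, 0, 0, 0], [0, 0, 2.1, 0.006, 0, 0, 0], [0, 0, 2.1, 0.006, 0, 0, 0]])

```text
time: 16.82
tool_pos: [0.4173, 0.3876, 0.2053]
tcp_rot: [1.724, 2.626, -0.001]
wrist_force: [1.1, 0.2, -0.2]
width: 0.001
grip_force: 0.5
```

Run:
```python
from h import *
from workcell import status
s=status.read_state();print(s['time'],s['q'])
p=np.array(s['tool_pos'])[:2]-hinge(P);print(np.linalg.norm(p),'angle',.41+np.arctan2(*(np.array([.5209,.2986])-hinge(P))[::-1])-np.arctan2(p[1],p[0]))
plan(arc(0,.35,8,0),0)
```

```text
16.8167 [ 7.05086181e-01  8.38198922e-02  1.86253968e+00 -5.71315930e-04
  1.19553583e+00  2.96571547e-01]
0.16601463490549712 angle 1.2685744819087652
[[-0.01,0.03,2.51,0.0073,0.0002,-0.0,0.0],[-0.0,-0.0,2.51,0.0073,0.0002,0.0,0.0],[-0.0,-0.0,2.51,0.0073,0.0002,0.0,0.0],[0.0,0.0,2.51,0.0073,0.0002,-0.0,0.0],[-0.0,-0.0,2.51,0.0073,0.0002,0.0,0.0],[0.0,-0.0,2.51,0.0073,0.0002,0.0,0.0],[0.0,0.0,2.51,0.0073,0.0002,0.0,0.0],[0.0,0.0,2.51,0.0073,0.0002,0.0,0.0]]
```

Now on to about 1.6 rad, slowing at the end. Then back off from the door and lift clear.

Request:
drive_tool(rows=[[0, 0, 2.1, 0.006, 0, 0, 0], [0, 0, 2.1, 0.006, 0, 0, 0], [0, 0, 2.1, 0.006, 0, 0, 0], [0, 0, 2.1, 0.006, 0, 0, 0], [0, 0, 2.1, 0.006, 0, 0, 0], [0, 0, 2.1, 0.006, 0, 0, 0], [0, 0, 1.4, 0.004, 0, 0, 0], [0, 0, 0.7, 0.002, 0, 0, 0]])

```text
time: 17.48
tool_pos: [0.4047, 0.4278, 0.2052]
tcp_rot: [-2.045, -2.385, 0.001]
wrist_force: [0.2, -1.0, 0.1]
width: -0.002
grip_force: 0.4
```

Request:
drive_tool(rows=[[0, 0, 0, 0, 0, 0, 0], [0, 0, 0, -0.003, 0, 0, 0], [0, 0, 0, 0, 0, -0.015, 0], [0, 0, 0, 0, 0, -0.025, 0], [0, 0, 0, 0, 0, -0.03, 0], [0, 0, 0, 0, 0, -0.03, 0], [0, 0, 0, -0.03, 0, -0.02, 0], [0, 0, 0, -0.03, 0, 0, 0]])

```text
time: 18.15
tool_pos: [0.4167, 0.3668, 0.3318]
tcp_rot: [2.039, 2.388, 0.015]
wrist_force: [0.4, 0.3, 0.6]
width: 0.001
grip_force: 0.0
```

Request:
drive_tool(rows=[[0, 0, 0, -0.03, 0, 0, 0], [0, 0, 0, -0.03, 0, 0, 0], [0, 0, 0, -0.03, 0, 0, 0], [0, 0, 0, -0.03, 0, 0, 0], [0, 0, 0, 0, 0, 0, 0], [0, 0, 0, 0, 0, 0, 0], [0, 0, 0, 0, 0, 0, 0]])

```text
time: 18.73
tool_pos: [0.4333, 0.2467, 0.3258]
tcp_rot: [-2.044, -2.385, -0.001]
wrist_force: [-0.5, 1.1, 0.2]
width: 0.001
grip_force: 0.0
```

Run:
```python
from workcell import status, read_camera
import cv2,numpy as np
s=status.read_state();print(s['time'],s['wrist_force'],s['tool_pos'])
cv2.imwrite("pics/end.png",np.hstack([read_camera(n)["color"][:,:,::-1][60:440,120:520] for n in ("top","side")]))
```

```text
18.7333 [-0.45595313  1.07181335  0.15784629] [0.43329049 0.24670335 0.32575109]
```

View pics/end.png

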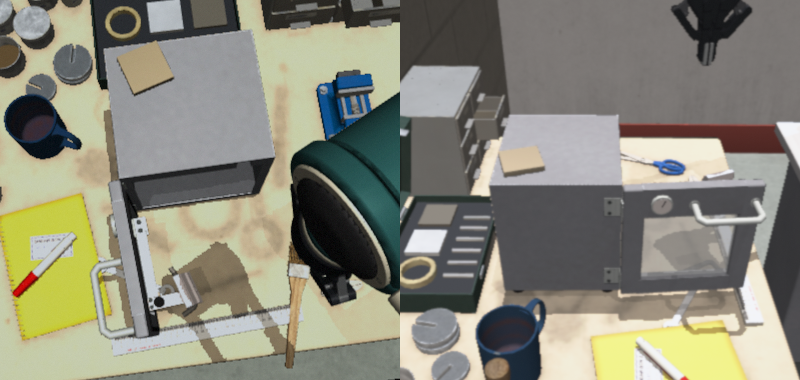

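The pictures show the door wide open at about 1.5 rad (its top edge runs from (118,185) to (150,335) in the left half). The hook is intact and sprung up, and the robot is well clear. I'm handing in.

```bash
python3 -c "
from workcell import workorder; print(workorder.finish_job())"
```

```text
the job is handed in; nothing more can be done
None
```

The cabinet door stands wide open at about 1.5 rad, the hook was pressed with at most about 10 N and sprang back undamaged, and I handed the job in at about 19 s with the robot touching nothing.

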